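Close the feed tank with the lid that fits

ROBOT

A 7-joint arm with a two-finger parallel gripper is mounted at the origin on the work surface. World frame = base frame: x ahead of the robot, y to its left, z up, the work surface at z = 0. Lengths are in m, angles in degrees, forces in N, time in s.
With the tool pointing down it reaches from about 0.35 to 0.9 m from the base axis. Payload 19.9 kg.
Tool frame: the origin (TCP) lies at the very end of the fingers, on their centre line; the grasp point (between the pads) lies 19 mm behind it; y points along the fingers, z is the direction in which the jaws open and shut, and the axes are right-handed (so a half turn about y gives the same grasp; the last joint's range is limited). The gripper opens to 94 mm and grips with 3 to 60 N. Pads are 16 mm wide; open, the fingers measure 119 mm over their backs; the gripper's body (75 mm by 177 mm) begins 78 mm behind the grasp point.
Start: joints at [69.013, 23.915, -0.59, 92.452, 0.269, 63.638, -3.037], TCP at [0.199, -0.592, 0.205] pointing down, gripper open.
Joint ranges: [-161.28, 161.28], [-22.2, 115.67], [-73.04, 71.86], [3.21, 147.25], [-68.34, 248.33], [10.77, 114.83], [-161.83, 161.83]. Speed limits (degrees/s): [108.29, 108.29, 136.94, 136.94, 172.46, 172.46, 172.46].

INTERFACE

Orientations are given as a 3x3 rotation matrix whose columns are the frame's x, y, z axes.
In Python, from cell import sense, get_image, job_done, cut_out gives the robot as it stands.
- The arm moves only by the shell command python3 -m jog 'ROWS' [FORCE]. ROWS is a JSON object of lists of equal length, an entry for each row: "dr": the turn, a rotation vector about the tool's x, y, z in degrees, a list of three; "xyz": the shift along the tool's x, y, z in m, a list of three; "hand": the closure in counts, from 0 (fully open) to 255 (shut). A call has exactly 8 rows; each row is the pose to reach, as a shift and turn from the pose measured when the call began, along the tool's axes at that moment; what a row does not reach only later rows make up. A row lasts 1/12 s, in which the tool goes at most 41.7 mm and 7.16 degrees, less where a joint would pass 70% of its speed; a pose out of reach is approached as far as the arm can. A call with a gripper value outside its range is refused whole. The fingers move at their own pace and stop on an object; FORCE is the grip in N (left out, the last holds). Time passes only in rows, so rows that repeat a pose let the fingers close, or fill a call up. It gives the time, the measured TCP pose, the force and the opening at its end, in the units of the state.
- sense(): the state, without advancing time (a new reading comes with each control period).
- get_image(name): name is "scene" or "side" or "wrist"; returns a dict with "img" (400x640x3 uint8, red, green, blue), "fx", "fy", "cx", "cy" (pixels), "D" ([k1, k2, p1, p2, k3] as OpenCV has them; the pictures are not rectified), "R" (3x3) and "t" (3): a world point X has camera coordinates R X + t; the wrist camera has in their place "tool_from_camera" (4x4, takes a point from camera to tool coordinates, whose origin is the TCP and whose axes are the tool frame's). Camera axes: x right, y down, z forward; pixel columns grow to the right and rows downward; lengths in m; the calibration is good to about 2 mm. A picture is of the moment at which its call begins: read the wrist's pose just before it. There is no depth.
- job_done(): hands the job in, once; it reports no verdict.
Trained networks look in the newest picture that a camera, given by its name, has taken for a name from the list of things; names that differ only in an ending like _2 or _b are one class to them, and where a whole thing is asked for, a point or a joint stands for the part that bears it (a point fixed in the world has none). Each returns a list of dicts, best first, with "confidence" (0 to 1); they miss things now and then, are a little off and sometimes report something else, mostly with a low value. They report only what shows in the picture. A call takes as long as a camera call. They do not tell look-alikes from the thing itself.
- cut_out(camera, label): "pixels" (400x640 bool, what is visible of it) and "centre" ([column, row] in pixels, amid what is visible of it).
The state is a dict: "clock": time; "joints": joint angles; "dq": joint speeds; "joint_torque": joint torques, N m; "position": TCP position; "tool_rot": TCP orientation; "contact_force": force on the tool from outside, world axes, zero at the start; "ft_torque": the same for the moment, N m; "opening": finger opening in m.
Only numpy, scipy, OpenCV 4.12 (cv2) and the standard library are available. Lean on these libraries where they do the work, as an engineer would, in place of code of your own. Each camera call takes 0.05 s, during which the arm holds its last target.

TASK

The feed tank that stands open on the bench must be closed. Two look-alike loose blue lids lie on the bench, but only one of them suits this tank: try them, screw the one that goes fully home clockwise onto the neck until it is down and level, and let go of it. Leave the other lid lying flat on the bench, and do not knock over or push away the plants and utensils standing around.

Things in the scene. Friction and masses are not known exactly. Their poses are not given: they have to be found in the camera images.
- tank_open: The open feed tank: a white plastic box 130 x 140 mm (x, y), top 85 mm above the bench, in a steel cradle screwed to the bench (plate 190 x 150 mm, 4 mm thick); it cannot move. Origin on the bench under its centre, z up. A white screw neck stands in the middle of its top.
- tank_open_mouth (a point): Centre of the open mouth of that tank, at the neck's rim, 135 mm above the bench. The neck is 46 mm in outer diameter, 55 mm over its thread ridges (five-start thread, its angle is random); the shoulder under it is 98 mm above the bench, 68 mm across.
- tank_open_home (a point): Where the middle of the right lid is when fully home, roof on the rim: on the mouth's axis, 126 mm above the bench. Set level on the neck, at any angle, a lid first rests 5 to 14 mm higher. Turned clockwise (from above) with a light push, about 5 N, it runs down about 10 mm per quarter turn; the right one goes on until its roof stops on the rim: 50 to 150 degrees in all, in one grip or several.
- lid_1_mid (a point): A loose blue screw lid, lying on the bench open side down: 67 mm across, 26 mm high, 60 g. Point on its axis, half-way up (13 mm above its lower edge); z up out of its top. Roof 4 mm thick; skirt 60 mm wide inside, so it passes over the neck's ridges with 2.5 mm to spare all round. The two lids differ only inside; which one fits varies from start to start and cannot be seen.
- lid_2_mid (a point): The other loose blue lid; same looks, size and point. The wrong lid also takes the thread, but stops hard about 4 mm (3.5 to 5) above its home height, however hard it is turned. To take it off, turn it back anticlockwise by 60 degrees, letting it rise, then lift it straight off.
- tank_closed: A second, like tank beside it, already closed with a like blue lid that belongs to it and does not come off; it cannot move. Origin on the bench under its centre; top of its lid 139 mm above the bench. Leave it as it is.
- plant_1_mid (a point): A plant in a terracotta pot 110 mm across and 95 mm high, leaves up to about 215 mm above the bench; point on the axis, half-way up the pot, z up.
- plant_2_mid (a point): A purple-leaved plant in a like pot; the same point.
- jug_mid (a point): A whitish plastic measuring jug 96 mm across and 130 mm high with a handle; point on its axis, half-way up, z up.
- scoop_mid (a point): A green feed scoop lying between the two lids, 175 mm long, 56 mm wide, 36 mm high; point at its middle, 18 mm up.
- secateurs_mid (a point): Secateurs with red handles lying on the bench, about 190 mm long, 14 mm high; point at the pivot, 7 mm up.
- sprayer_mid (a point): A white trigger sprayer, 86 mm across, 220 mm high, at the back; point on its axis, half-way up, z up.
Not all that is in view belongs to the job. Leave any yellow look-alike of the tank_open alone.

How it is judged:
By the outcome, as a careful person would: the job done as asked, in the order asked, and still so for the second after the job is handed in, with the robot touching nothing.
It also fails if it takes over 72 s, if anything falls off the work surface, if the arm or the gripper's body presses on something with over 40 N, if the wrist force passes 120 N, or if a joint passes its speed limit or range.

## Working session

There is one attempt and no reset: what is moved stays moved. The work goes in short steps, Python scripts to look and compute and a shell command to move; the robot and the scene stay as the last step left them, time stands still between calls to the robot, and variables do not carry over. Pictures are saved under pics/ and viewed, and the job is handed in when it is done.

```bash
ls; mkdir -p pics; python3 - <<'E'
from cell import sense,get_image,cut_out
import cv2,json
s=sense()
for k,v in s.items(): print(k,v)
for n in ("scene","side","wrist"):
    g=get_image(n)
    cv2.imwrite(f"pics/{n}0.png",g["img"][:,:,::-1])
    print(n,{k:(v.tolist() if hasattr(v,'tolist') else v) for k,v in g.items() if k!="img"})
E
```

```text
pics
clock 0.0
joints [69.01319701 23.95008066 -0.59115267 92.48494184  0.26928191 63.63916656
 -3.03752863]
dq [-0.01497758 -0.02898126  0.00891152  0.03693073 -0.00391044 -0.05891894
 -0.04938703]
joint_torque [-4.29665688e-04 -8.51278281e+01  6.38284888e-01 -4.26002204e+01
 -4.88370680e-02  1.86615268e-02  8.60597311e-05]
position [ 0.19931623 -0.59196152  0.20480726]
tool_rot [[-9.47716017e-01 -4.87561525e-04  3.19114577e-01]
 [-3.19114938e-01  1.17365435e-03 -9.47715294e-01]
 [ 8.75393020e-05 -9.99999192e-01 -1.26787919e-03]]
contact_force [-0.02256385 -0.43022027  0.40161175]
ft_torque [-0.05278572 -0.03857678  0.02202686]
opening 0.0941117782139888
scene {'fx': 436.59942368355945, 'fy': 436.59942368355945, 'cx': 328.0639397932781, 'cy': 199.47090622294874, 'D': [-0.1127469923866944, 0.0, 0.0, 0.0, 0.0], 'R': [[-0.18194117752610392, 0.9832112992461144, 0.013890606724789306], [0.7591497257581793, 0.14942946250279704, -0.6335317905341498], [-0.6249712807815218, -0.10472046968426584, -0.7735919605498823]], 't': [0.11122439179431336, -0.2961033085195548, 1.8599490780893917]}
side {
[... 188 characters left out ...]
5287784713, -0.00453188389441272], [-0.4425141276738145, 0.4715081320964568, -0.7627983535482973], [0.5271049667518143, -0.5514002359205105, -0.6466205485850062]], 't': [0.33899600059347823, 0.2838838639732996, 0.9612798902200674]}
wrist {'fx': 281.6993075812339, 'fy': 281.6993075812339, 'cx': 320.3371233032093, 'cy': 196.77833718416255, 'D': [-0.04544215162821102, 0.0, 0.0, 0.0, 0.0], 'tool_from_camera': [[-0.0009510060633406419, 0.9572349308699638, 0.2893101842483952, -0.08476641223127505], [-0.0009417320192102972, -0.28931104408100605, 0.9572346801665514, -0.18016062888637996], [0.9999991043637333, 0.0006378833208878259, 0.001176595341419245, -0.000633883669262203], [0.0, 0.0, 0.0, 1.0]]}
```

View pics/scene0.png

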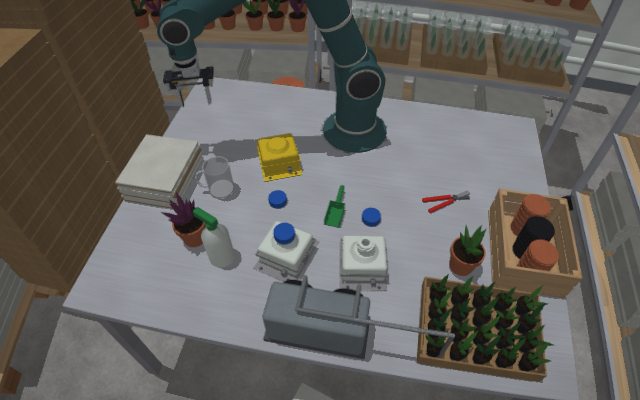

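View pics/side0.png

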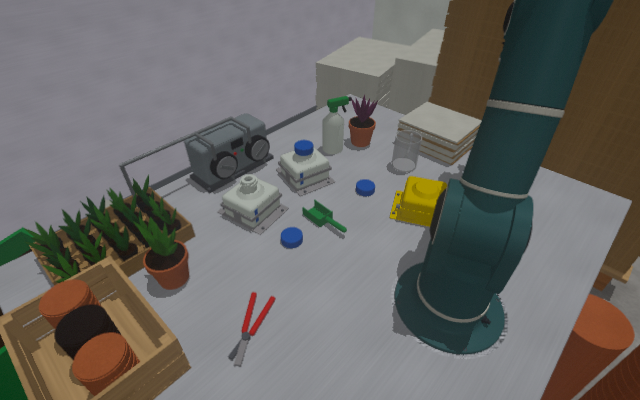

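View pics/wrist0.png

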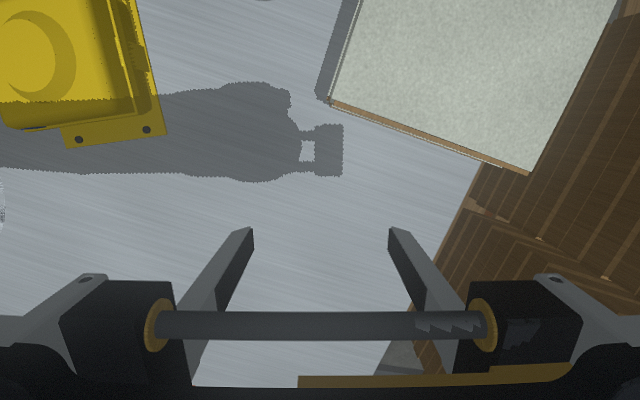

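The scene picture shows the open tank at (364,260) with its neck at (367,245), the closed tank at (286,248), and loose lids at (278,199) and (371,216). The yellow look-alike is at (279,155). The side picture agrees: neck at (248,183), lids at (365,187) and (291,237). The white tank without a lid is the target.

```bash
cat > h.py <<'E'
import numpy as np,cv2
from cell import sense,get_image,cut_out
def cam(name):
    s=sense(); g=get_image(name)
    K=np.array([[g["fx"],0,g["cx"]],[0,g["fy"],g["cy"]],[0,0,1.]])
    if "R" in g: R=np.array(g["R"]);t=np.array(g["t"])
    else:
        T=np.array(g["tool_from_camera"]);W=np.eye(4);W[:3,:3]=s["tool_rot"];W[:3,3]=s["position"]
        C=np.linalg.inv(W@T);R=C[:3,:3];t=C[:3,3]
    return dict(img=g["img"],K=K,D=np.array(g["D"]),R=R,t=t)
def plane(c,px,z):
    u=cv2.undistortPoints(np.array(px,float).reshape(1,1,2),c["K"],c["D"])[0,0]
    d=c["R"].T@np.array([u[0],u[1],1]);o=-c["R"].T@c["t"]
    return o+d*(z-o[2])/d[2]
def proj(c,X):
    r,_=cv2.Rodrigues(c["R"]);return cv2.projectPoints(np.array(X,float).reshape(-1,3),r,c["t"],c["K"],c["D"])[0][:,0]
def tri(c1,p1,c2,p2):
    u=[cv2.undistortPoints(np.array(p,float).reshape(1,1,2),c["K"],c["D"])[0] .T for c,p in((c1,p1),(c2,p2))]
    P=[np.c_[c["R"],c["t"]] for c in(c1,c2)]
    X=cv2.triangulatePoints(P[0],P[1],u[0],u[1])[:,0];return X[:3]/X[3]
def save(c,n,box=None,k=1):
    im=c["img"][:,:,::-1]
    if box: x0,y0,x1,y1=box;im=im[y0:y1,x0:x1]
    cv2.imwrite("pics/"+n,cv2.resize(im,None,fx=k,fy=k,interpolation=cv2.INTER_CUBIC))
E
python3 - <<'E'
from h import *
a=cam("scene");b=cam("side")
save(a,"sc1.png",(240,170,440,300),4)
for L,z in (("lid_1_mid",.013),("tank_open",.06),("tank_closed",.06),("plant_1_mid",.05),("jug_mid",.065),("scoop_mid",.018),("secateurs_mid",.007),("sprayer_mid",.11)):
    for n,c in(("scene",a),("side",b)):
        for r in cut_out(n,L)[:5]:
            p=r["pixels"];print(L,n,round(r["confidence"],2),np.round(r["centre"],1),p.sum(),np.round(plane(c,r["centre"],z),3))
E
```

```text
lid_1_mid scene 0.53 [278.7 197.4] 290 [ 0.434 -0.218  0.013]
lid_1_mid side 0.77 [365.6 186.8] 279 [ 0.443 -0.226  0.013]
tank_open scene 0.91 [280.  155.8] 1666 [ 0.269 -0.252  0.06 ]
tank_open scene 0.73 [363.5 265.5] 2235 [0.689 0.127 0.06 ]
tank_open side 0.89 [418.5 199.2] 1905 [ 0.247 -0.243  0.06 ]
tank_open side 0.58 [253.5 206.1] 2213 [0.61  0.144 0.06 ]
tank_closed scene 0.59 [284.1 250.2] 2609 [ 0.681 -0.132  0.06 ]
tank_closed side 0.98 [305.1 166.9] 1987 [ 0.64  -0.118  0.06 ]
plant_1_mid scene 0.91 [467.9 253.9] 1242 [0.577 0.459 0.05 ]
plant_1_mid side 0.93 [167.7 257.3] 2261 [0.627 0.435 0.05 ]
jug_mid scene 0.68 [214.  175.8] 1035 [ 0.421 -0.464  0.065]
jug_mid side 0.9 [405.5 151.9] 979 [ 0.426 -0.441  0.065]
scoop_mid scene 0.93 [335.4 213.1] 512 [ 0.469 -0.     0.018]
scoop_mid side 0.65 [321.2 214.3] 546 [ 0.458 -0.008  0.018]
scoop_mid side 0.52 [256.5 205.6] 2249 [0.645 0.109 0.018]
scoop_mid side 0.4 [365.6 123.7] 984 [ 0.717 -0.577  0.018]
secateurs_mid scene 0.72 [447.2 198.1] 333 [0.311 0.397 0.007]
secateurs_mid side 0.74 [244.9 330.3] 969 [0.32  0.412 0.007]
sprayer_mid scene 0.81 [212.7 241.5] 1252 [ 0.724 -0.349  0.11 ]
sprayer_mid side 0.93 [335.5 128.9] 1061 [ 0.682 -0.33   0.11 ]
```

View pics/sc1.png

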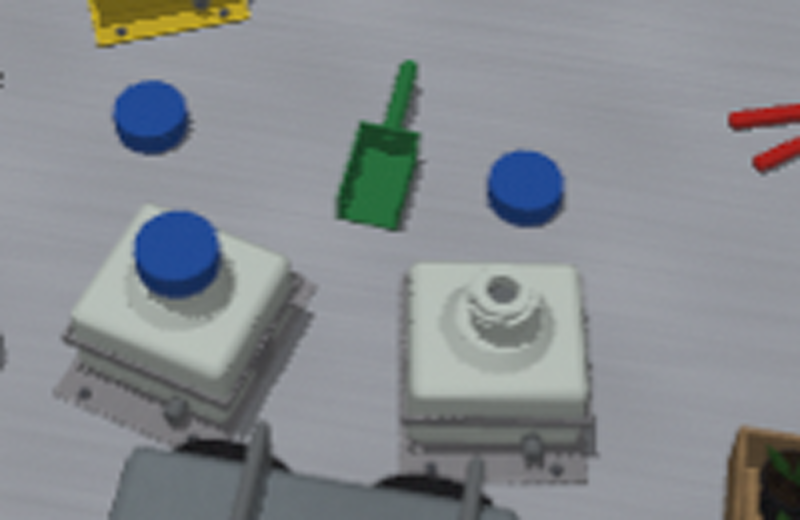

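```bash
cat >> h.py <<'E'
def cyl(x,y,z0,z1,r):
    a=np.linspace(0,2*np.pi,60);return np.array([[x+r*np.cos(t),y+r*np.sin(t),z] for t in a for z in(z0,z1)])
def hullc(c,X):
    m=np.zeros((400*8,640*8),np.uint8);h=cv2.convexHull((proj(c,X)*8+4).round().astype(np.int32));M=cv2.moments(h);return np.array([M["m10"]/M["m00"]-3.5,M["m01"]/M["m00"]-3.5])/8
def blue(c):
    im=c["img"].astype(int);m=((im[:,:,2]>90)&(im[:,:,2]>im[:,:,0]+60)&(im[:,:,2]>im[:,:,1]+45)).astype(np.uint8)
    n,l,st,ce=cv2.connectedComponentsWithStats(m);return [(ce[i],st[i]) for i in range(1,n) if st[i,4]>60]
from scipy.optimize import least_squares
def fitcyl(obs,z0,z1,r,x0):
    f=lambda p:np.concatenate([hullc(c,cyl(p[0],p[1],z0,z1,r))-px for c,px in obs])
    s=least_squares(f,x0,diff_step=1e-3);return s.x,s.fun
E
python3 - <<'E'
from h import *
a=cam("scene");b=cam("side")
save(b,"sd1.png",(200,130,400,270),4)
B=[blue(a),blue(b)]
for q in B:
    print([(np.round(x[0],1),x[1]) for x in q])
def near(q,p): return min(q,key=lambda e:np.hypot(*(e[0]-p)))[0]
for n,pa,pb,x0 in(("A",(278,199),(365,187),(.44,-.22)),("B",(371,216),(291,237),(.49,.11))):
    oa,ob=near(B[0],pa),near(B[1],pb)
    print(n,fitcyl([(a,oa),(b,ob)],0,.026,.0335,x0),fitcyl([(a,oa)],0,.026,.0335,x0)[0],fitcyl([(b,ob)],0,.026,.0335,x0)[0])
oa,ob=near(B[0],(285,233)),near(B[1],(304,148));print("closed",fitcyl([(a,oa),(b,ob)],.113,.139,.0335,(.65,-.12)))
E
```

```text
[(array([276.9, 197.2]), array([268, 190,  19,  15, 211], dtype=int32)), (array([371. , 215.1]), array([362, 208,  19,  15, 230], dtype=int32)), (array([283.6, 231.4]), array([274, 223,  21,  18, 299], dtype=int32))]
[(array([303.3, 145. ]), array([295, 140,  18,  11, 158], dtype=int32)), (array([365.2, 185.3]), array([356, 180,  19,  12, 179], dtype=int32)), (array([291.1, 235. ]), array([281, 227,  21,  17, 283], dtype=int32))]
A (array([ 0.44179  , -0.2241464]), array([-0.46151908,  1.72711529,  0.63104817,  2.06925808])) [ 0.43346824 -0.22456658] [ 0.45073572 -0.23198248]
B (array([0.45885891, 0.12349823]), array([-0.864014  ,  2.04677046,  0.69194675,  1.9799446 ])) [0.44919069 0.1254629 ] [0.46651252 0.11917395]
closed (array([ 0.65975285, -0.13625363]), array([-0.51789388,  1.60114719,  1.06179065,  2.54299272]))
```

View pics/sd1.png

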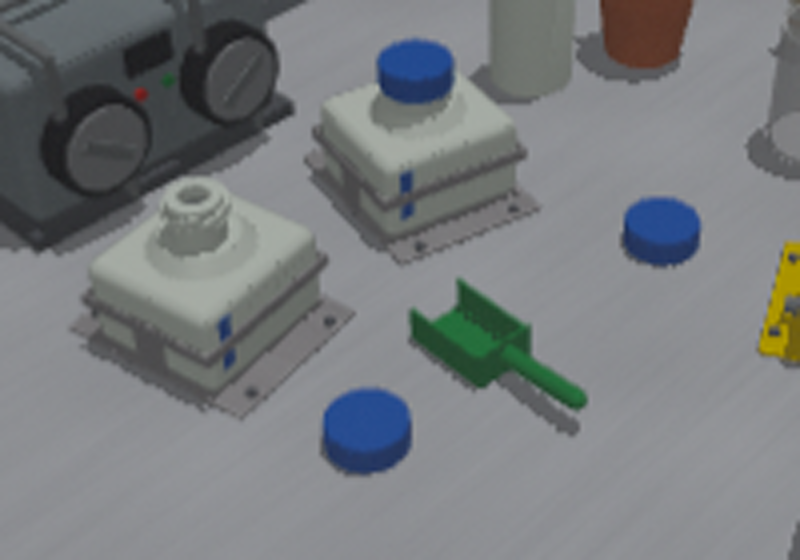

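```bash
sed -i 's/m=((im.*astype(np.uint8)/m=((im[:,:,2]>1.6*im[:,:,0]+15)\&(im[:,:,2]>1.35*im[:,:,1]+8)).astype(np.uint8)/' h.py
python3 - <<'E'
from h import *
a=cam("scene");b=cam("side")
B=[blue(a),blue(b)]
for q in B: print([(np.round(x[0],1),x[1]) for x in q])
def near(q,p): return min(q,key=lambda e:np.hypot(*(e[0]-p)))[0]
for n,pa,pb,x0 in(("A",(278,199),(365,187),(.44,-.22)),("B",(371,216),(291,237),(.49,.11))):
    oa,ob=near(B[0],pa),near(B[1],pb)
    print(n,fitcyl([(a,oa),(b,ob)],0,.026,.0335,x0),fitcyl([(a,oa)],0,.026,.0335,x0)[0],fitcyl([(b,ob)],0,.026,.0335,x0)[0])
oa,ob=near(B[0],(285,233)),near(B[1],(304,148));print("closed",fitcyl([(a,oa),(b,ob)],.113,.139,.0335,(.65,-.12)))
print("mouth",tri(a,(365.2,242.3),b,(248.6,178.3)),plane(a,(365.2,242.3),.135),plane(b,(248.6,178.3),.135))
E
```

```text
[(array([277.2, 198.7]), array([268, 190,  19,  18, 266], dtype=int32)), (array([370.8, 216.5]), array([362, 208,  19,  18, 279], dtype=int32)), (array([283.9, 233. ]), array([274, 223,  21,  21, 362], dtype=int32))]
[(array([303.4, 147.4]), array([294, 140,  19,  16, 243], dtype=int32)), (array([364.9, 187.3]), array([356, 180,  19,  16, 257], dtype=int32)), (array([291.2, 237.1]), array([281, 227,  22,  21, 370], dtype=int32))]
A (array([ 0.44260845, -0.22115062]), array([-0.03908005,  0.4523237 ,  0.23129547,  0.29163289])) [ 0.44046792 -0.2216124 ] [ 0.4442161  -0.22192614]
B (array([0.45804507, 0.12565616]), array([-0.04624453,  0.58370043,  0.22547046,  0.41478465])) [0.45538234 0.12547502] [0.45980789 0.12492739]
closed (array([ 0.66072753, -0.13349875]), array([-0.02067617,  0.39779266,  0.30486124,  0.42332084]))
mouth [0.65159572 0.12027332 0.13570943] [0.65172828 0.12132471 0.135     ] [0.65232605 0.11848814 0.135     ]
```

Estimates: lid A ≈ (0.4425, -0.222), lid B ≈ (0.458, 0.1255), mouth ≈ (0.652, 0.120, 0.1357), where 0.135 is expected. I go above lid A first, wound anticlockwise so there is travel left for the clockwise turn.

```bash
python3 -m jog '{"dr":[[0,-7,0],[0,-14,0],[0,-21,0],[0,-28,0],[0,-35,0],[0,-42,0],[0,-49,0],[0,-56,0]],"xyz":[[-0.02,0,-0.016],[-0.045,0,-0.035],[-0.07,0,-0.055],[-0.1,0,-0.078],[-0.13,0,-0.102],[-0.16,0,-0.125],[-0.19,0,-0.149],[-0.22,0,-0.172]],"hand":[0,0,0,0,0,0,0,0]}' 20; cat >> h.py <<'E'
def go(x,y,z,yaw=None):
    s=sense();R=np.array(s["tool_rot"]);d=R.T@(np.array([x,y,z])-s["position"])
    cy=np.degrees(np.arctan2(R[1,2],R[0,2]))
    print("pos",np.round(s["position"],4),"yaw",round(cy,2),"j7",round(s["joints"][6],1),"t",round(s["clock"],2),"F",np.round(s["contact_force"],1),"op",round(s["opening"],4))
    print("tool xyz",np.round(d,4),"tilt",np.round(R.T@np.array([0,0,-1]),4))
    if yaw is not None: print("dr y",round(cy-yaw,1))
E
python3 -c "
from h import *
go(.4425,-.2215,.205,90)"
```

```text
clock: 1.92
position: [0.3537, -0.3574, 0.2057]
tool_rot: [[-0.26, 0.0, 0.966], [-0.966, -0.001, -0.26], [0.0, -1.0, 0.0]]
contact_force: [0.5, -1.7, 0.7]
opening: 0.0939
pos [ 0.3537 -0.3574  0.2057] yaw -15.05 j7 22.8 t 1.92 F [ 0.5 -1.7  0.7] op 0.0939
tool xyz [-0.1543  0.0006  0.0505] tilt [-5.e-04  1.e+00 -2.e-04]
dr y -105.0
```

```bash
python3 -m jog '{"dr":[[0,-7,0],[0,-14,0],[0,-21,0],[0,-28,0],[0,-35,0],[0,-42,0],[0,-49,0],[0,-56,0]],"xyz":[[-0.018,0,0.006],[-0.038,0,0.013],[-0.06,0,0.02],[-0.084,0,0.028],[-0.108,0,0.036],[-0.13,0,0.043],[-0.148,0,0.049],[-0.154,0.0,0.051]],"hand":[0,0,0,0,0,0,0,0]}'  && python3 -c "
from h import *
go(.4425,-.2215,.205,90)"
```

```text
clock: 2.58
position: [0.4444, -0.2194, 0.2059]
tool_rot: [[0.662, 0.001, 0.749], [-0.749, -0.0, 0.662], [0.001, -1.0, 0.001]]
contact_force: [0.9, 0.5, 0.6]
opening: 0.094
pos [ 0.4444 -0.2194  0.2059] yaw 41.47 j7 57.2 t 2.58 F [0.9 0.5 0.6] op 0.094
tool xyz [ 0.0003  0.0009 -0.0029] tilt [-8.e-04  1.e+00 -5.e-04]
dr y -48.5
```

```bash
python3 -m jog '{"dr":[[0,-7,0],[0,-14,0],[0,-21,0],[0,-28,0],[0,-35,0],[0,-42,0],[0,-48.5,0],[0,-48.5,0]],"xyz":[[0,0.01,-0.001],[0,0.025,-0.002],[0,0.04,-0.003],[0,0.055,-0.003],[0,0.07,-0.003],[0,0.08,-0.003],[0,0.085,-0.003],[0,0.085,-0.003]],"hand":[0,0,0,0,0,0,0,0]}'  && python3 - <<'E'
from h import *
w=cam("wrist");save(w,"w1.png")
for ce,st in blue(w):
    print(ce,st); 
    if st[4]>800: print(fitcyl([(w,ce)],0,.026,.0335,(.44,-.22)))
go(.4425,-.2215,.0205,90)
E
```

```text
clock: 3.25
position: [0.4417, -0.2212, 0.1199]
tool_rot: [[1.0, -0.0, -0.005], [0.005, 0.001, 1.0], [-0.0, -1.0, 0.001]]
contact_force: [0.7, -0.4, 0.9]
opening: 0.094
[320.03289674 196.7212915 ] [ 288  164   65   65 3283]
(array([ 0.44262712, -0.22103602]), array([-0.00096689, -0.0028943 ]))
[616.06219188 210.35456959] [ 587  180   53   61 2637]
(array([0.45803999, 0.11697649]), array([1.47314363e-03, 6.23834616e-05]))
[630.3375 308.575 ] [622 304  18  10  80]
pos [ 0.442  -0.2213  0.1206] yaw 89.86 j7 98.4 t 3.3 F [ 0.5 -0.1  0.1] op 0.094
tool xyz [ 0.0005  0.1001 -0.0002] tilt [-4.e-04  1.e+00 -5.e-04]
dr y -0.1
```

View pics/w1.png

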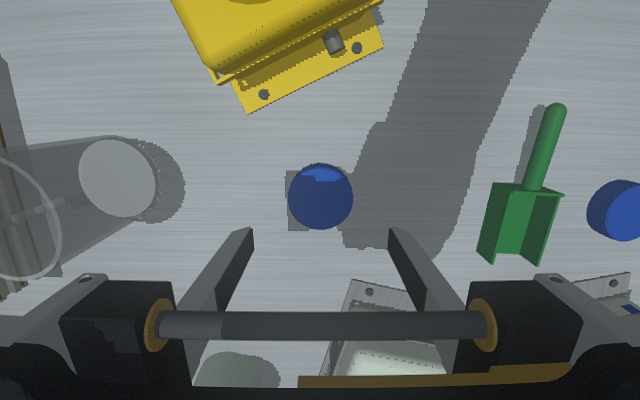

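The wrist view shows lid A at (320,197), centred between the fingers, and it measures (0.4426, -0.2210). I descend to it.

```bash
python3 -m jog '{"dr":[[0,0,0],[0,0,0],[0,0,0],[0,0,0],[0,0,0],[0,0,0],[0,0,0],[0,0,0]],"xyz":[[0.0005,0.02,0],[0.0005,0.045,0],[0.0005,0.07,0],[0.0005,0.09,0],[0.0005,0.105,0],[0.0005,0.113,0],[0.0005,0.116,0],[0.0005,0.1165,0]],"hand":[0,0,0,0,0,0,0,0]}'; python3 -m jog '{"dr":[[0,0,0],[0,0,0],[0,0,0],[0,0,0],[0,0,0],[0,0,0],[0,0,0],[0,0,0]],"xyz":[[0,0,0],[0,0,0],[0,0,0],[0,0,0],[0,0,0],[0,0,0],[0,0,0],[0,0,0]],"hand":[120,255,255,255,255,255,255,255]}' 25; python3 -c "
from h import *
go(.4425,-.2215,.205,90)"
```

```text
clock: 3.97
position: [0.4428, -0.2214, 0.0044]
tool_rot: [[1.0, 0.0, 0.004], [-0.004, 0.0, 1.0], [0.0, -1.0, 0.0]]
contact_force: [-0.1, -0.6, -0.4]
opening: 0.0942
clock: 4.63
position: [0.443, -0.2216, 0.0047]
tool_rot: [[1.0, 0.001, 0.005], [-0.005, -0.0, 1.0], [0.001, -1.0, -0.0]]
contact_force: [-1.3, -0.7, 7.3]
opening: 0.0663
pos [ 0.443  -0.2216  0.0047] yaw 89.74 j7 89.7 t 4.63 F [-1.3 -0.7  7.3] op 0.0663
tool xyz [-0.0003 -0.2003  0.    ] tilt [-8.e-04  1.e+00  1.e-04]
dr y -0.3
```

```bash
python3 -m jog '{"dr":[[0,0,0],[0,0,0],[0,0,0],[0,0,0],[0,0,0],[0,0,0],[0,0,0],[0,0,0]],"xyz":[[0,-0.015,0],[0,-0.04,0],[0,-0.07,0],[0.0,-0.1,0.0],[0.01,-0.13,0.01],[0.025,-0.16,0.025],[0.045,-0.185,0.045],[0.07,-0.2,0.065]],"hand":[255,255,255,255,255,255,255,255]}';python3 -m jog '{"dr":[[0,0,0],[0,0,0],[0,0,0],[0,0,0],[0,0,0],[0,0,0],[0,0,0],[0,0,0]],"xyz":[[0.025,0,0.025],[0.05,0,0.045],[0.075,0,0.07],[0.095,0,0.09],[0.115,0,0.11],[0.13,0,0.13],[0.139,0,0.135],[0.139,0,0.135]],"hand":[255,255,255,255,255,255,255,255]}'
python3 - <<'E'
from h import *
w=cam("wrist");save(w,"w2.png")
go(.652,.12,.16,90)
print(proj(w,[.652,.12,.135]))
E
```

```text
clock: 5.3
position: [0.5138, -0.1567, 0.208]
tool_rot: [[1.0, 0.003, 0.006], [-0.006, -0.002, 1.0], [0.003, -1.0, -0.002]]
contact_force: [0.4, -0.4, -0.8]
opening: 0.0665
clock: 5.97
position: [0.6545, -0.0206, 0.2077]
tool_rot: [[1.0, 0.003, 0.004], [-0.004, -0.001, 1.0], [0.003, -1.0, -0.001]]
contact_force: [0.7, -0.1, -0.7]
opening: 0.0664
pos [ 0.6537 -0.0222  0.2077] yaw 89.7 j7 72.9 t 6.02 F [ 0.1 -0.7 -1.2] op 0.0662
tool xyz [-0.0025  0.0474  0.1422] tilt [-0.0025  1.      0.0018]
dr y -0.3
[[467.22682118 202.23059382]]
```

View pics/w2.png

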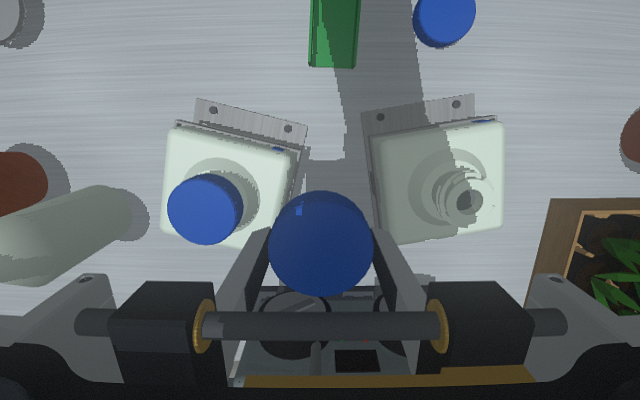

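Lid A is held at (321,243) and the open neck shows at about (470,201), next to the predicted (467,202). I enlarge it.

```bash
python3 - <<'E'
from h import *
w=cam("wrist");save(w,"w2c.png",(420,150,520,250),6)
pr=proj(w,cyl(.652,.12,.135,.135,.023));print(pr.min(0),pr.max(0))
bl=max(blue(w),key=lambda q:q[1][4]);print(bl)
s=sense()
for p in ((321,243),): print(plane(w,p,.229),s["position"])
E
```

```text
[445.08910475 179.45673663] [492.59121884 225.22657321]
(array([320.38142089, 244.26324219]), array([ 268,  191,  106,  106, 8741], dtype=int32))
[ 0.64676592 -0.02113951  0.229     ] [ 0.65323983 -0.02331467  0.2077673 ]
```

View pics/w2c.png

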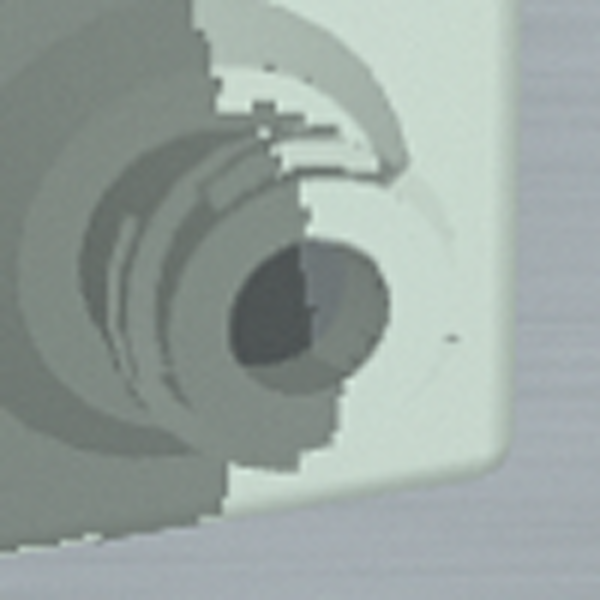

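```bash
python3 - <<'E'
from h import *
w=cam("wrist");s=sense();p=s["position"]
print("mouth",plane(w,(471.1,202.3),.135))
bl=max(blue(w),key=lambda q:q[1][4])[0]
z0=p[2]-.0047
print("lid",fitcyl([(w,bl)],z0,z0+.026,.0335,p[:2]),p)
pr=proj(w,cyl(p[0],p[1],z0,z0+.026,.0335));print(pr.min(0),pr.max(0))
E
```

```text
mouth [0.65118167 0.12088719 0.135     ]
lid (array([ 0.65244714, -0.02275277]), array([-0.00039979,  0.00021102])) [ 0.65305952 -0.02389035  0.20795499]
[265.11186605 190.2703033 ] [371.88286194 297.89512805]
```

```bash
python3 -m jog '{"dr":[[0,0,0],[0,0,0],[0,0,0],[0,0,0],[0,0,0],[0,0,0],[0,0,0],[0,0,0]],"xyz":[[-0.001,0,0.02],[-0.001,0,0.045],[-0.001,0,0.07],[-0.001,0.01,0.095],[-0.001,0.025,0.12],[-0.001,0.038,0.138],[-0.001,0.045,0.143],[-0.001,0.048,0.1435]],"hand":[255,255,255,255,255,255,255,255]}'; python3 - <<'E'
from h import *
go(.6515,.1205,.145,90)
a=cam("scene");b=cam("side");go(.6515,.1205,.145,90)
save(a,"s3a.png",(325,205,405,265),8);save(b,"s3b.png",(210,140,290,200),8)
s=sense();z0=s["position"][2]-.0047
for c,n in((a,"sc"),(b,"sd")):
    for ce,st in blue(c): print(n,ce.round(1),st)
E
```

```text
clock: 6.78
position: [0.6525, 0.1194, 0.1587]
tool_rot: [[1.0, 0.001, 0.007], [-0.007, -0.003, 1.0], [0.001, -1.0, -0.003]]
contact_force: [0.7, 0.6, -0.5]
opening: 0.0664
pos [0.6525 0.1194 0.1587] yaw 89.62 j7 58.6 t 6.78 F [ 0.7  0.6 -0.5] op 0.0664
tool xyz [-0.001   0.0137  0.0012] tilt [-0.0014  1.      0.0031]
dr y -0.4
pos [0.6533 0.1175 0.1594] yaw 89.48 j7 58.7 t 6.88 F [-0.7 -0.7 -0.3] op 0.0661
tool xyz [-0.0018  0.0144  0.003 ] tilt [-0.0022  1.      0.0037]
dr y -0.5
sc [283.9 233. ] [274 223  21  21 364]
sc [365.6 235.7] [355 224  22  24 418]
sd [303.4 147.4] [294 140  19  16 243]
sd [248.1 169.6] [239 161  20  19 310]
sd [291.3 237.3] [281 228  22  20 365]
```

View pics/s3a.png

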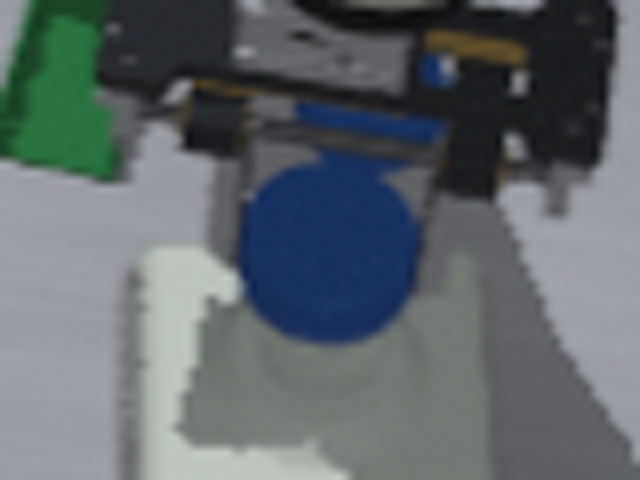

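View pics/s3b.png

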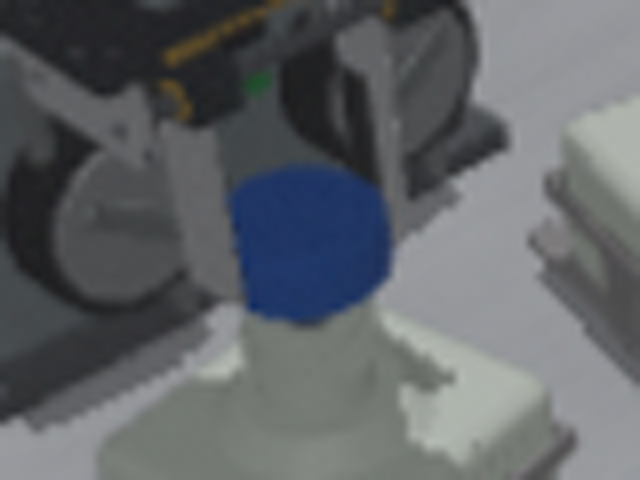

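```bash
python3 -m jog '{"dr":[[0,0,0],[0,0,0],[0,0,0],[0,0,0],[0,0,0],[0,0,0],[0,0,0],[0,0,0]],"xyz":[[-0.001,0.002,0.002],[-0.0015,0.005,0.0025],[-0.0015,0.008,0.0025],[-0.0015,0.012,0.0025],[-0.0015,0.016,0.0025],[-0.0015,0.02,0.0025],[-0.0015,0.024,0.0025],[-0.0015,0.025,0.0025]],"hand":[255,255,255,255,255,255,255,255]}'; python3 - <<'E'
from h import *
go(.6515,.1205,.125,90)
E
```

```text
clock: 7.55
position: [0.6515, 0.1198, 0.1335]
tool_rot: [[1.0, 0.001, 0.009], [-0.009, -0.004, 1.0], [0.001, -1.0, -0.004]]
contact_force: [0.2, 0.1, -2.0]
opening: 0.0673
pos [0.6515 0.1198 0.1335] yaw 89.49 j7 57.7 t 7.55 F [ 0.2  0.1 -2. ] op 0.0673
tool xyz [-0.      0.0085  0.0007] tilt [-0.0013  1.      0.0039]
dr y -0.5
```

```bash
python3 -m jog '{"dr":[[0.2,0,0],[0.2,0,0],[0.2,0,0],[0.2,0,0],[0.2,0,0],[0.2,0,0],[0.2,0,0],[0.2,0,0]],"xyz":[[0,0.001,0.0005],[0,0.002,0.0005],[0,0.003,0.0005],[0,0.004,0.0005],[0,0.005,0.0005],[0,0.005,0.0005],[0,0.005,0.0005],[0,0.005,0.0005]],"hand":[255,255,255,255,255,255,255,255]}'; python3 - <<'E'
from h import *
go(.6515,.1205,.125,90)
E
```

```text
clock: 8.22
position: [0.6516, 0.1203, 0.1286]
tool_rot: [[1.0, 0.001, 0.009], [-0.009, -0.0, 1.0], [0.001, -1.0, -0.0]]
contact_force: [0.5, 0.1, -0.9]
opening: 0.0665
pos [0.6516 0.1203 0.1286] yaw 89.49 j7 57.6 t 8.22 F [ 0.5  0.1 -0.9] op 0.0665
tool xyz [-0.0001  0.0036  0.0002] tilt [-1.4e-03  1.0e+00  4.0e-04]
dr y -0.5
```

```bash
python3 -m jog '{"dr":[[0,0,0],[0,0,0],[0,0,0],[0,0,0],[0,0,0],[0,0,0],[0,0,0],[0,0,0]],"xyz":[[0,0.0005,0],[0,0.001,0],[0,0.0015,0],[0,0.002,0],[0,0.0025,0],[0,0.003,0],[0,0.003,0],[0,0.003,0]],"hand":[255,255,255,255,255,255,255,255]}'; python3 - <<'E'
from h import *
go(.6515,.1205,.125,90)
E
```

```text
clock: 8.88
position: [0.6515, 0.1204, 0.1255]
tool_rot: [[1.0, 0.001, 0.009], [-0.009, -0.0, 1.0], [0.001, -1.0, -0.0]]
contact_force: [-0.0, -0.2, -0.8]
opening: 0.0664
pos [0.6515 0.1204 0.1255] yaw 89.49 j7 57.5 t 8.88 F [-0.  -0.2 -0.8] op 0.0664
tool xyz [-0.      0.0005  0.0001] tilt [-1.3e-03  1.0e+00  3.0e-04]
dr y -0.5
```

```bash
python3 -m jog '{"dr":[[0,0,0],[0,0,0],[0,0,0],[0,0,0],[0,0,0],[0,0,0],[0,0,0],[0,0,0]],"xyz":[[0,0.0005,0],[0,0.001,0],[0,0.0015,0],[0,0.002,0],[0,0.0025,0],[0,0.003,0],[0,0.003,0],[0,0.003,0]],"hand":[255,255,255,255,255,255,255,255]}'; python3 - <<'E'
from h import *
go(.6515,.1205,.125,90)
E
```

```text
clock: 9.55
position: [0.6519, 0.1204, 0.1245]
tool_rot: [[1.0, 0.003, 0.009], [-0.009, -0.001, 1.0], [0.003, -1.0, -0.001]]
contact_force: [-10.1, -4.1, 23.9]
opening: 0.0664
pos [0.6519 0.1204 0.1245] yaw 89.47 j7 57.4 t 9.55 F [-10.1  -4.1  23.9] op 0.0664
tool xyz [-0.0004 -0.0006  0.0001] tilt [-2.7e-03  1.0e+00  7.0e-04]
dr y -0.5
```

```bash
python3 -m jog '{"dr":[[0,3,0],[0,6,0],[0,9,0],[0,12,0],[0,15,0],[0,18,0],[0,21,0],[0,24,0]],"xyz":[[0,0.0008,0],[0,0.0011,0],[0,0.0014,0],[0,0.0018,0],[0,0.0021,0],[0,0.0024,0],[0,0.0027,0],[0,0.003,0]],"hand":[255,255,255,255,255,255,255,255]}' 35; python3 - <<'E'
from h import *
go(.6515,.1205,.125,90);print(sense()["ft_torque"])
E
```

```text
clock: 10.22
position: [0.6527, 0.1202, 0.1222]
tool_rot: [[0.909, 0.004, 0.418], [-0.418, -0.001, 0.909], [0.004, -1.0, 0.001]]
contact_force: [0.7, -1.6, 9.3]
opening: 0.0662
pos [0.6527 0.1202 0.1222] yaw 65.31 j7 35.8 t 10.22 F [ 0.7 -1.6  9.3] op 0.0662
tool xyz [-0.0012 -0.0028 -0.0002] tilt [-0.0044  1.     -0.0011]
dr y -24.7
[-0.43543614 -0.28750151  0.05964908]
```

```bash
python3 -m jog '{"dr":[[0,3,0],[0,6,0],[0,9,0],[0,12,0],[0,15,0],[0,18,0],[0,21,0],[0,24,0]],"xyz":[[0,0.0008,0],[0,0.0011,0],[0,0.0014,0],[0,0.0018,0],[0,0.0021,0],[0,0.0024,0],[0,0.0027,0],[0,0.003,0]],"hand":[255,255,255,255,255,255,255,255]}' 35; python3 - <<'E'
from h import *
go(.6515,.1205,.125,90);print(sense()["ft_torque"])
E
```

```text
clock: 10.88
position: [0.654, 0.1195, 0.1213]
tool_rot: [[0.659, 0.008, 0.752], [-0.752, -0.002, 0.659], [0.007, -1.0, 0.004]]
contact_force: [-4.8, -6.7, 21.6]
opening: 0.0667
pos [0.654  0.1195 0.1213] yaw 41.23 j7 14.3 t 10.88 F [-4.8 -6.7 21.6] op 0.0667
tool xyz [-0.0024 -0.0037 -0.0012] tilt [-0.0069  1.     -0.0042]
dr y -48.8
[-1.8125868   1.14967053  1.56923342]
```

It stopped at z = 0.1213, about 3.6 mm above home, with torque rising. That fits the wrong lid, but the tool is also tilted and off centre. I back off, level and recentre, then turn again lightly to tell a jam from the stop.

```bash
python3 -m jog '{"dr":[[0,-3,0],[0,-6,0],[0,-9,0],[-0.2,-12,0.4],[-0.2,-12,0.4],[-0.2,-12,0.4],[-0.2,-12,0.4],[-0.2,-12,0.4]],"xyz":[[-0.001,-0.0003,-0.0005],[-0.002,-0.0006,-0.001],[-0.0024,-0.001,-0.0012],[-0.0024,-0.0013,-0.0012],[-0.0024,-0.0013,-0.0012],[-0.0024,-0.0013,-0.0012],[-0.0024,-0.0013,-0.0012],[-0.0024,-0.0013,-0.0012]],"hand":[255,255,255,255,255,255,255,255]}' 35; python3 - <<'E'
from h import *
go(.6515,.1205,.125,90);print(sense()["ft_torque"])
E
```

```text
clock: 11.55
position: [0.6516, 0.1198, 0.1223]
tool_rot: [[0.8, 0.0, 0.6], [-0.6, -0.001, 0.8], [0.001, -1.0, -0.001]]
contact_force: [3.3, -5.1, -7.2]
opening: 0.0669
pos [0.6516 0.1198 0.1223] yaw 53.11 j7 25.1 t 11.55 F [ 3.3 -5.1 -7.2] op 0.0669
tool xyz [-0.0005 -0.0027  0.0005] tilt [-1.e-03  1.e+00  6.e-04]
dr y -36.9
[-0.9468019  -0.9836685   0.06668064]
```

```bash
python3 -m jog '{"dr":[[0,0,0],[0,4,0],[0,8,0],[0,12,0],[0,16,0],[0,20,0],[0,24,0],[0,24,0]],"xyz":[[0,0.0003,0],[0,0.0008,0],[0,0.0012,0],[0,0.0016,0],[0,0.002,0],[0,0.0022,0],[0,0.0022,0],[0,0.0022,0]],"hand":[255,255,255,255,255,255,255,255]}' 35; python3 - <<'E'
from h import *
go(.6515,.1205,.125,90);print(sense()["ft_torque"])
E
```

```text
clock: 12.22
position: [0.6518, 0.1206, 0.1212]
tool_rot: [[0.482, 0.002, 0.876], [-0.876, -0.001, 0.482], [0.002, -1.0, 0.001]]
contact_force: [-0.7, -1.7, 6.7]
opening: 0.0665
pos [0.6518 0.1206 0.1212] yaw 28.85 j7 3.3 t 12.22 F [-0.7 -1.7  6.7] op 0.0665
tool xyz [-0.     -0.0038 -0.0003] tilt [-0.0017  1.     -0.0011]
dr y -61.2
[-0.46204465  0.36151908  0.57889192]
```

```bash
python3 -m jog '{"dr":[[0,4,0],[0,8,0],[0,12,0],[0,16,0],[0,20,0],[0,24,0],[0,28,0],[0,28,0]],"xyz":[[0,0.0008,0],[0,0.001,0],[0,0.0012,0],[0,0.0014,0],[0,0.0014,0],[0,0.0014,0],[0,0.0014,0],[0,0.0014,0]],"hand":[255,255,255,255,255,255,255,255]}' 35; python3 - <<'E'
from h import *
go(.6515,.1205,.125,90);print(sense()["ft_torque"])
a=cam("scene");b=cam("side")
save(a,"s4a.png",(325,205,405,265),8);save(b,"s4b.png",(210,140,290,200),8)
E
```

```text
clock: 12.88
position: [0.6512, 0.1214, 0.1205]
tool_rot: [[0.011, 0.002, 1.0], [-1.0, -0.001, 0.011], [0.001, -1.0, 0.002]]
contact_force: [-4.7, -1.2, 6.8]
opening: 0.0665
pos [0.6512 0.1214 0.1205] yaw 0.6 j7 -21.9 t 12.88 F [-4.7 -1.2  6.8] op 0.0665
tool xyz [ 0.001  -0.0045  0.0003] tilt [-0.001   1.     -0.0016]
dr y -89.4
[-0.4769933   1.22455615  0.6791545 ]
```

View pics/s4b.png

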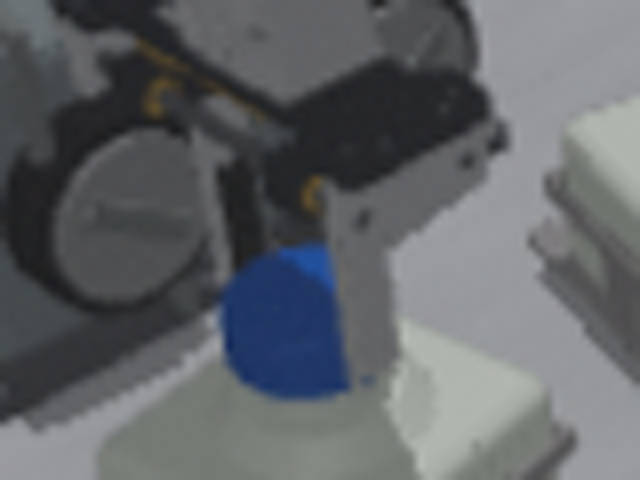

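View pics/s4a.png

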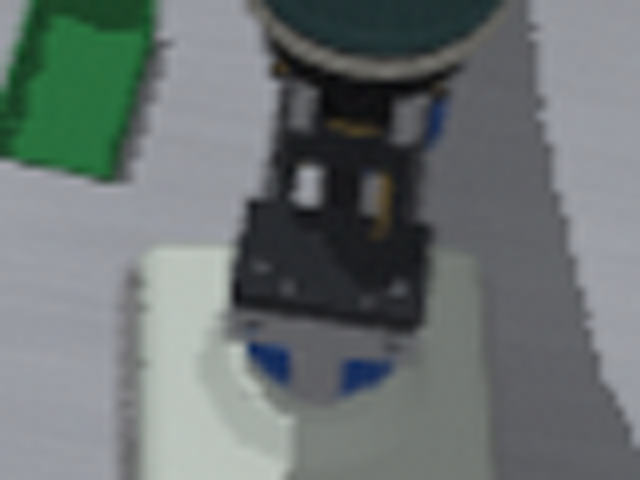

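Turned a further 52° while level and centred, the lid came no lower than about 3.5 mm above home, and the grip just slipped. That is the hard stop of the wrong lid, so I unscrew it.

```bash
python3 -m jog '{"dr":[[0,0,0],[0,-7,0],[0,-14,0],[0,-21,0],[0,-28,0],[0,-35,0],[0,-42,0],[0,-49,0]],"xyz":[[0,0,0],[0,-0.0007,0],[0,-0.0014,0],[0,-0.0022,0],[0,-0.003,0],[0,-0.0037,0],[0,-0.0045,0],[0,-0.0053,0]],"hand":[255,255,255,255,255,255,255,255]}' 45; python3 - <<'E'
from h import *
go(.6515,.1205,.125,90);print(sense()["ft_torque"])
E
```

```text
clock: 13.65
position: [0.6512, 0.1222, 0.1261]
tool_rot: [[0.768, 0.002, 0.641], [-0.641, -0.0, 0.768], [0.002, -1.0, 0.001]]
contact_force: [0.1, -0.5, -1.1]
opening: 0.0665
pos [0.6512 0.1222 0.1261] yaw 50.14 j7 22.3 t 13.65 F [ 0.1 -0.5 -1.1] op 0.0665
tool xyz [ 0.0013  0.0011 -0.0011] tilt [-0.0016  1.     -0.0011]
dr y -39.9
[ 0.01337632 -0.15551797  0.01312668]
```

```bash
python3 -m jog '{"dr":[[0,-7,0],[0,-14,0],[0,-14,0],[0,-14,0],[0,-14,0],[0,-14,0],[0,-14,0],[0,-14,0]],"xyz":[[0.0007,-0.001,-0.0005],[0.0013,-0.003,-0.001],[0.0013,-0.008,-0.001],[0.0013,-0.015,-0.001],[0.0013,-0.025,-0.001],[0.0013,-0.037,-0.001],[0.0013,-0.048,-0.001],[0.0013,-0.055,-0.001]],"hand":[255,255,255,255,255,255,255,255]}' 45; python3 - <<'E'
from h import *
go(.47,.26,.1,90);print(sense()["ft_torque"])
w=cam("wrist");save(w,"w5.png")
E
```

```text
clock: 14.32
position: [0.6519, 0.121, 0.1834]
tool_rot: [[0.899, 0.004, 0.437], [-0.437, 0.0, 0.899], [0.003, -1.0, 0.002]]
contact_force: [-0.2, 0.6, -0.2]
opening: 0.0665
pos [0.6519 0.121  0.1834] yaw 64.07 j7 36.4 t 14.32 F [-0.2  0.6 -0.2] op 0.0665
tool xyz [-0.2247  0.0828  0.0453] tilt [-0.0034  1.     -0.0018]
dr y -25.9
[ 0.00978034 -0.10880138  0.01210316]
```

View pics/w5.png

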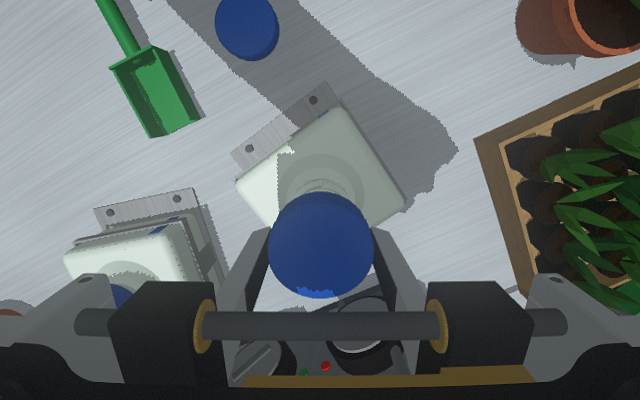

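Lid A is free of the neck, held level at (321,245), and the bench at the chosen spot (0.47, 0.26) is clear. I lay it there.

```bash
python3 -m jog '{"dr":[[0,-4,0],[0,-8,0],[0,-12,0],[0,-16,0],[0,-20,0],[0,-24,0],[0,-26,0],[0,-26,0]],"xyz":[[-0.025,0,0.005],[-0.06,0,0.012],[-0.095,0,0.02],[-0.13,0,0.027],[-0.165,0.01,0.034],[-0.195,0.03,0.041],[-0.215,0.055,0.045],[-0.2247,0.08,0.0453]],"hand":[255,255,255,255,255,255,255,255]}'; python3 - <<'E'
from h import *
go(.47,.26,.006,90)
E
```

```text
clock: 15.03
position: [0.4683, 0.2622, 0.1033]
tool_rot: [[1.0, 0.006, -0.006], [0.006, 0.001, 1.0], [0.006, -1.0, 0.001]]
contact_force: [1.0, -0.3, -1.1]
opening: 0.0661
pos [0.4683 0.2622 0.1033] yaw 90.37 j7 37.3 t 15.03 F [ 1.  -0.3 -1.1] op 0.0661
tool xyz [ 0.001   0.0973 -0.0023] tilt [-0.0061  1.     -0.0013]
dr y 0.4
```

```bash
python3 -m jog '{"dr":[[0,0,0.3],[0,0,0.3],[0,0,0.3],[0,0,0.3],[0,0,0.3],[0,0,0.3],[0,0,0.3],[0,0,0.3]],"xyz":[[0,0.02,0],[0,0.045,0],[0,0.065,0],[0,0.08,0],[0,0.09,0],[0,0.095,0],[0,0.097,0],[0,0.0985,0]],"hand":[255,255,255,255,255,255,255,255]}'; python3 - <<'E'
from h import *
go(.47,.26,.1,90)
E
```

```text
clock: 15.7
position: [0.4693, 0.2625, 0.0052]
tool_rot: [[1.0, 0.001, -0.006], [0.006, 0.001, 1.0], [0.002, -1.0, 0.001]]
contact_force: [0.8, 0.1, -0.4]
opening: 0.0662
pos [0.4693 0.2625 0.0052] yaw 90.36 j7 31.2 t 15.7 F [ 0.8  0.1 -0.4] op 0.0662
tool xyz [ 0.0009 -0.0948 -0.0024] tilt [-0.0015  1.     -0.0015]
dr y 0.4
```

Lower to touch, then open, leaving the bench clear.

```bash
python3 -m jog '{"dr":[[0,0,0],[0,0,0],[0,0,0],[0,0,0],[0,0,0],[0,0,0],[0,0,0],[0,0,0]],"xyz":[[0,0.0008,0],[0,0.0012,0],[0,0.0012,0],[0,0.001,0],[0,0.001,0],[0,0.001,0],[0,0.001,0],[0,0.001,0]],"hand":[255,255,240,160,80,0,0,0]}'; python3 - <<'E'
from h import *
go(.47,.26,.1,90)
E
```

```text
clock: 16.37
position: [0.4693, 0.2626, 0.0043]
tool_rot: [[1.0, 0.002, -0.006], [0.006, 0.002, 1.0], [0.002, -1.0, 0.002]]
contact_force: [-0.3, 0.6, 0.6]
opening: 0.0831
pos [0.4693 0.2626 0.0043] yaw 90.36 j7 31.1 t 16.37 F [-0.3  0.6  0.6] op 0.0831
tool xyz [ 0.0008 -0.0957 -0.0024] tilt [-0.0016  1.     -0.0015]
dr y 0.4
```

```bash
python3 -m jog '{"dr":[[0,0,0],[0,0,0],[0,0,0],[0,0,0],[0,0,0],[0,0,0],[0,0,0],[0,0,0]],"xyz":[[0,-0.01,0],[0,-0.03,0],[0,-0.055,0],[0,-0.08,-0.02],[-0.003,-0.1,-0.05],[-0.007,-0.112,-0.085],[-0.01,-0.115,-0.115],[-0.0115,-0.115,-0.137]],"hand":[0,0,0,0,0,0,0,0]}'; python3 - <<'E'
from h import *
go(.458,.1255,.12,90)
w=cam("wrist");save(w,"w6.png")
for ce,st in blue(w):
    if st[4]>800: print(ce,st,fitcyl([(w,ce)],0,.026,.0335,(.45,.12)))
E
```

```text
clock: 17.03
position: [0.4585, 0.1229, 0.1206]
tool_rot: [[1.0, 0.003, -0.005], [0.005, 0.001, 1.0], [0.003, -1.0, 0.001]]
contact_force: [1.0, 0.5, 0.3]
opening: 0.0938
pos [0.4585 0.1229 0.1206] yaw 90.29 j7 54.7 t 17.03 F [1.  0.5 0.3] op 0.0938
tool xyz [-0.0005  0.0006  0.0026] tilt [-3.4e-03  1.0e+00 -5.0e-04]
dr y 0.3
[322.7623494  194.49487952] [ 291  162   65   66 3320] (array([0.45765892, 0.12586439]), array([ 0.00791673, -0.00141171]))
[450.0269331  204.47726615] [ 416  173   69   65 3453] (array([0.46886756, 0.26293762]), array([-0.00267357, -0.00096079]))
```

View pics/w6.png

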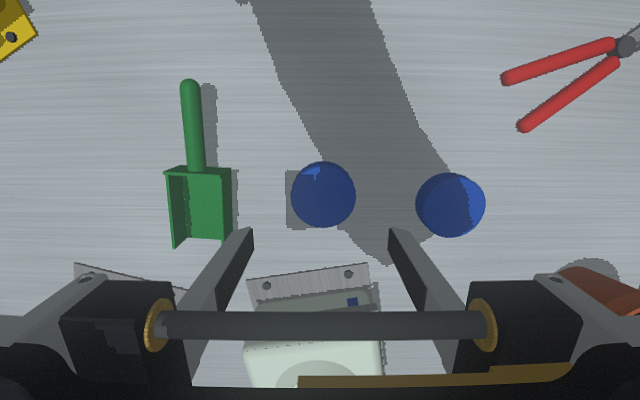

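The wrong lid A lies flat at (450,204), and lid B is below the tool at (323,195), measured (0.4577, 0.1259). I grasp B.

```bash
python3 -m jog '{"dr":[[0,0,0.15],[0,0,0.15],[0,0,0.15],[0,0,0.15],[0,0,0.15],[0,0,0.15],[0,0,0.15],[0,0,0.15]],"xyz":[[-0.0005,0.02,0.003],[-0.0005,0.045,0.003],[-0.0005,0.07,0.003],[-0.0005,0.09,0.003],[-0.0005,0.105,0.003],[-0.0005,0.113,0.003],[-0.0005,0.116,0.003],[-0.0005,0.1165,0.003]],"hand":[0,0,0,0,0,0,0,0]}'; python3 -m jog '{"dr":[[0,0,0],[0,0,0],[0,0,0],[0,0,0],[0,0,0],[0,0,0],[0,0,0],[0,0,0]],"xyz":[[0,0,0],[0,0,0],[0,0,0],[0,0,0],[0,0,0],[0,0,0],[0,0,0],[0,0,0]],"hand":[120,255,255,255,255,255,255,255]}' 40; python3 -c "
from h import *
go(.6515,.1205,.16,90)"
```

```text
clock: 17.75
position: [0.4582, 0.1225, 0.0036]
tool_rot: [[1.0, -0.001, -0.002], [0.002, -0.001, 1.0], [-0.001, -1.0, -0.001]]
contact_force: [-0.4, 0.7, -0.2]
opening: 0.0939
clock: 18.42
position: [0.4585, 0.1225, 0.004]
tool_rot: [[1.0, 0.0, -0.002], [0.002, -0.001, 1.0], [0.0, -1.0, -0.001]]
contact_force: [-1.0, -0.6, 7.3]
opening: 0.0663
pos [0.4585 0.1225 0.004 ] yaw 90.12 j7 44.2 t 18.42 F [-1.  -0.6  7.3] op 0.0663
tool xyz [ 0.193  -0.156  -0.0026] tilt [-1.0e-04  1.0e+00  1.1e-03]
dr y 0.1
```

```bash
python3 -m jog '{"dr":[[0,0,0],[0,0,0],[0,0,0],[0,0,0],[0,0,0],[0,0,0],[0,0,0],[0,0,0]],"xyz":[[0,-0.015,0],[0,-0.04,0],[0,-0.075,0],[0.0,-0.11,0.0],[0.01,-0.14,-0.002],[0.03,-0.16,-0.002],[0.055,-0.17,-0.002],[0.085,-0.175,-0.002]],"hand":[255,255,255,255,255,255,255,255]}';python3 -m jog '{"dr":[[0,0,0],[0,0,0],[0,0,0],[0,0,0],[0,0,0],[0,0,0],[0,0,0],[0,0,0]],"xyz":[[0.03,0,0],[0.055,0,0],[0.08,0,0],[0.095,0.005,0],[0.105,0.015,0],[0.109,0.022,0],[0.109,0.025,0],[0.109,0.025,0]],"hand":[255,255,255,255,255,255,255,255]}'; python3 -c "
from h import *
go(.6515,.1205,.13,90)"
```

```text
clock: 19.08
position: [0.5447, 0.1206, 0.1814]
tool_rot: [[1.0, 0.003, -0.002], [0.002, -0.002, 1.0], [0.003, -1.0, -0.002]]
contact_force: [0.2, -0.0, 0.4]
opening: 0.0668
clock: 19.75
position: [0.6529, 0.1207, 0.1559]
tool_rot: [[1.0, 0.001, -0.002], [0.002, -0.002, 1.0], [0.001, -1.0, -0.002]]
contact_force: [0.5, 0.2, -0.6]
opening: 0.0665
pos [0.6529 0.1207 0.1559] yaw 90.12 j7 58.7 t 19.75 F [ 0.5  0.2 -0.6] op 0.0665
tool xyz [-0.0014  0.0259 -0.0002] tilt [-0.0014  1.      0.0022]
dr y 0.1
```

```bash
python3 -m jog '{"dr":[[0.1,0,0],[0.1,0,0],[0.1,0,0],[0.1,0,0],[0.1,0,0],[0.1,0,0],[0.1,0,0],[0.1,0,0]],"xyz":[[-0.0014,0.003,0],[-0.0014,0.007,0],[-0.0014,0.011,0],[-0.0014,0.015,0],[-0.0014,0.019,0],[-0.0014,0.022,0],[-0.0014,0.024,0],[-0.0014,0.025,0]],"hand":[255,255,255,255,255,255,255,255]}'; python3 -c "
from h import *
go(.6515,.1205,.125,90)"
```

```text
clock: 20.42
position: [0.6514, 0.1207, 0.1306]
tool_rot: [[1.0, 0.001, -0.002], [0.002, -0.0, 1.0], [0.001, -1.0, -0.0]]
contact_force: [-0.2, -0.0, -0.4]
opening: 0.0662
pos [0.6514 0.1207 0.1306] yaw 90.12 j7 58.0 t 20.42 F [-0.2 -0.  -0.4] op 0.0662
tool xyz [ 0.0001  0.0056 -0.0002] tilt [-1.2e-03  1.0e+00  4.0e-04]
dr y 0.1
```

```bash
python3 -m jog '{"dr":[[0,0,0],[0,0,0],[0,0,0],[0,0,0],[0,0,0],[0,0,0],[0,0,0],[0,0,0]],"xyz":[[0,0.001,0],[0,0.002,0],[0,0.003,0],[0,0.004,0],[0,0.005,0],[0,0.006,0],[0,0.006,0],[0,0.006,0]],"hand":[255,255,255,255,255,255,255,255]}'; python3 -c "
from h import *
go(.6515,.1205,.125,90)"
```

```text
clock: 21.08
position: [0.6517, 0.1208, 0.1263]
tool_rot: [[1.0, 0.002, -0.002], [0.002, -0.001, 1.0], [0.002, -1.0, -0.001]]
contact_force: [-9.3, -4.2, 22.1]
opening: 0.0666
pos [0.6517 0.1208 0.1263] yaw 90.12 j7 57.8 t 21.08 F [-9.3 -4.2 22.1] op 0.0666
tool xyz [-0.0002  0.0013 -0.0003] tilt [-2.3e-03  1.0e+00  8.0e-04]
dr y 0.1
```

```bash
python3 -m jog '{"dr":[[0,4,0],[0,8,0],[0,12,0],[0,16,0],[0,20,0],[0,24,0],[0,28,0],[0,32,0]],"xyz":[[-0.0003,0.0009,0],[-0.0003,0.0013,0],[-0.0003,0.0018,0],[-0.0003,0.0023,0],[-0.0003,0.0027,0],[-0.0003,0.0032,0],[-0.0003,0.0036,0],[-0.0003,0.004,0]],"hand":[255,255,255,255,255,255,255,255]}'; python3 -c "
from h import *
go(.6515,.1205,.117,90);print(sense()['ft_torque'])"
```

```text
clock: 21.75
position: [0.6517, 0.1211, 0.1229]
tool_rot: [[0.847, 0.003, 0.531], [-0.531, -0.0, 0.847], [0.003, -1.0, 0.001]]
contact_force: [-1.4, -0.2, 4.8]
opening: 0.0662
pos [0.6517 0.1211 0.1229] yaw 57.93 j7 29.0 t 21.75 F [-1.4 -0.2  4.8] op 0.0662
tool xyz [ 0.0002  0.0059 -0.0006] tilt [-0.0029  1.     -0.0013]
dr y -32.1
[0.20760599 0.17828089 0.08551439]
```

Smooth, with low torque. The next turn also corrects the small tilt.

```bash
python3 -m jog '{"dr":[[0,4,0],[0,8,0.1],[0,12,0.1],[0,16,0.15],[0,20,0.15],[0,24,0.15],[0,28,0.15],[0,32,0.15]],"xyz":[[0,0.0009,0],[0,0.0013,-0.0003],[0,0.0018,-0.0003],[0,0.0023,-0.0003],[0,0.0027,-0.0003],[0,0.0032,-0.0003],[0,0.0036,-0.0003],[0,0.004,-0.0003]],"hand":[255,255,255,255,255,255,255,255]}'; python3 -c "
from h import *
go(.6515,.1205,.117,90);print(sense()['ft_torque'])"
```

```text
clock: 22.42
position: [0.6519, 0.1209, 0.1193]
tool_rot: [[0.434, 0.002, 0.901], [-0.901, 0.002, 0.434], [-0.0, -1.0, 0.003]]
contact_force: [0.8, -1.1, 3.3]
opening: 0.0663
pos [0.6519 0.1209 0.1193] yaw 25.73 j7 0.4 t 22.42 F [ 0.8 -1.1  3.3] op 0.0663
tool xyz [ 0.0002  0.0023 -0.0005] tilt [ 3.0e-04  1.0e+00 -2.9e-03]
dr y -64.3
[-0.12486394 -0.1000805   0.06556932]
```

Lid B runs past the height where A stopped (0.1193 against 0.1212). I continue to the end.

```bash
python3 -m jog '{"dr":[[0,4,0],[-0.1,8,0],[-0.15,12,0],[-0.15,16,0],[-0.15,20,0],[-0.15,24,0],[-0.15,26,0],[-0.15,26,0]],"xyz":[[0,0.0009,0],[0,0.0013,-0.0003],[0,0.0018,-0.0003],[0,0.0023,-0.0003],[0,0.0027,-0.0003],[0,0.0031,-0.0003],[0,0.0031,-0.0003],[0,0.0031,-0.0003]],"hand":[255,255,255,255,255,255,255,255]}'; python3 -c "
from h import *
go(.6515,.1205,.117,90);print(sense()['ft_torque'])"
```

```text
clock: 23.08
position: [0.6523, 0.1208, 0.1171]
tool_rot: [[-0.007, 0.002, 1.0], [-1.0, 0.001, -0.007], [-0.001, -1.0, 0.002]]
contact_force: [0.0, -0.3, 6.6]
opening: 0.0665
pos [0.6523 0.1208 0.1171] yaw -0.43 j7 -22.9 t 23.08 F [ 0.  -0.3  6.6] op 0.0665
tool xyz [ 0.0003  0.0001 -0.0008] tilt [ 9.0e-04  1.0e+00 -1.6e-03]
dr y -90.4
[-0.3619392  -0.0410946  -0.03097324]
```

```bash
python3 -m jog '{"dr":[[0,4,0],[0,8,0],[0,12,0],[0,16,0],[0,20,0],[0,24,0],[0,24,0],[0,24,0]],"xyz":[[0,0.0007,0],[0,0.001,0],[0,0.0012,0],[0,0.0015,0],[0,0.0015,0],[0,0.0015,0],[0,0.0015,0],[0,0.0015,0]],"hand":[255,255,255,255,255,255,255,255]}'; python3 -c "
from h import *
go(.6515,.1205,.117,90);print(sense()['ft_torque'])"
```

```text
clock: 23.75
position: [0.6525, 0.1212, 0.1165]
tool_rot: [[-0.414, 0.002, 0.91], [-0.91, 0.001, -0.414], [-0.002, -1.0, 0.002]]
contact_force: [-3.8, -0.8, 9.8]
opening: 0.0668
pos [0.6525 0.1212 0.1165] yaw -24.43 j7 -44.3 t 23.75 F [-3.8 -0.8  9.8] op 0.0668
tool xyz [ 0.001  -0.0005 -0.0006] tilt [ 0.002   1.     -0.0017]
dr y -114.4
[-0.10272528  0.90558882 -0.05193197]
```

```bash
python3 -m jog '{"dr":[[0,4,0],[0,8,0],[0,12,0],[0,16,0],[0,20,0],[0,24,0],[0,28,0],[0,32,0]],"xyz":[[0.0005,0.0006,-0.0003],[0.0007,0.0008,-0.0003],[0.0007,0.0008,-0.0003],[0.0007,0.0008,-0.0003],[0.0007,0.0008,-0.0003],[0.0007,0.0008,-0.0003],[0.0007,0.0008,-0.0003],[0.0007,0.0008,-0.0003]],"hand":[255,255,255,255,255,255,255,255]}'; python3 -c "
from h import *
go(.6515,.1205,.117,90);print(sense()['ft_torque'])"
```

```text
clock: 24.42
position: [0.6525, 0.1211, 0.1164]
tool_rot: [[-0.834, 0.004, 0.552], [-0.552, 0.001, -0.834], [-0.004, -1.0, 0.001]]
contact_force: [1.9, 0.6, 3.6]
opening: 0.0662
pos [0.6525 0.1211 0.1164] yaw -56.52 j7 -72.9 t 24.42 F [1.9 0.6 3.6] op 0.0662
tool xyz [ 0.0012 -0.0006 -0.    ] tilt [ 0.004   1.     -0.0013]
dr y -146.5
[ 0.14018625 -0.51392218  1.34927446]
```

The height holds at 0.1164 over 32° more turning while the torque rises to 1.35 N m: lid B is home at a lid-middle height of about 0.1255. I let go and rise.

```bash
python3 -m jog '{"dr":[[0,0,0],[0,0,0],[0,0,0],[0,0,0],[0,0,0],[0,0,0],[0,0,0],[0,0,0]],"xyz":[[0,0,0],[0,0,0],[0,0,0],[0,0,0],[0,0,0],[0,0,0],[0,0,0],[0,0,0]],"hand":[255,200,150,100,40,0,0,0]}';  python3 -m jog '{"dr":[[0,0,0],[0,0,0],[0,0,0],[0,0,0],[0,0,0],[0,0,0],[0,0,0],[0,0,0]],"xyz":[[0,-0.002,0],[0,-0.007,0],[0,-0.015,0],[0,-0.025,0],[0,-0.04,0],[0,-0.06,0],[0,-0.08,0],[0,-0.09,0]],"hand":[0,0,0,0,0,0,0,0]}'; python3 - <<'E'
from h import *
go(.6515,.1205,.117)
w=cam("wrist");save(w,"w7.png")
for ce,st in blue(w):
    if st[4]>800: print(ce,st,fitcyl([(w,ce)],.113,.139,.0335,(.65,.12)))
E
```

```text
clock: 25.08
position: [0.6524, 0.1211, 0.1164]
tool_rot: [[-0.834, 0.004, 0.552], [-0.552, 0.001, -0.834], [-0.004, -1.0, 0.001]]
contact_force: [-0.9, -0.5, -0.2]
opening: 0.0894
clock: 25.75
position: [0.653, 0.1212, 0.21]
tool_rot: [[-0.834, 0.007, 0.552], [-0.552, 0.002, -0.834], [-0.007, -1.0, 0.002]]
contact_force: [0.2, -0.5, 0.4]
opening: 0.094
pos [0.653  0.1212 0.21  ] yaw -56.51 j7 -72.3 t 25.75 F [ 0.2 -0.5  0.4] op 0.094
tool xyz [ 0.0023  0.093  -0.0004] tilt [ 0.0072  1.     -0.0024]
[319.70691889 203.8129049 ] [ 285  168   70   71 3859] (array([0.65195166, 0.1214733 ]), array([ 0.00199445, -0.00138871]))
[169.45766345 228.73419078] [ 144  205   52   48 1866] (array([0.54448837, 0.2335842 ]), array([-0.00061816,  0.00127475]))
```

View pics/w7.png

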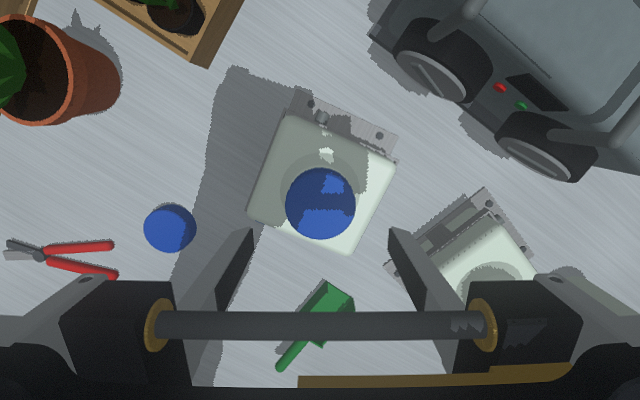

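The lid sits on the neck at (320,204), and lid A lies at (169,229). I retreat and check from the fixed cameras.

```bash
python3 -m jog '{"dr":[[0,0,0],[0,0,0],[0,0,0],[0,0,0],[0,0,0],[0,0,0],[0,0,0],[0,0,0]],"xyz":[[0.01,-0.01,0],[0.03,-0.03,0],[0.06,-0.05,0],[0.09,-0.07,0],[0.12,-0.08,0],[0.15,-0.09,0],[0.18,-0.09,0],[0.2,-0.09,0]],"hand":[0,0,0,0,0,0,0,0]}'; python3 - <<'E'
from h import *
go(.6515,.1205,.117)
a=cam("scene");b=cam("side")
save(a,"s8a.png",(170,130,500,330),2.4);save(b,"s8b.png",(200,120,320,210),6)
def near(q,p): return min(q,key=lambda e:np.hypot(*(e[0]-p)))
B=[blue(a),blue(b)]
for q in B: print([(np.round(x[0],1),x[1][4]) for x in q])
# height comparison with known closed lid
def f3(o,x0):
    f=lambda p:np.concatenate([hullc(c,cyl(p[0],p[1],p[2]-.013,p[2]+.013,.0335))-px for c,px in o])
    return least_squares(f,x0,diff_step=1e-3)
for n,X in(("B",(.652,.1212,.126)),("closed",(.6607,-.1335,.126)),("A",(.469,.263,.013))):
    o=[(c,near(q,proj(c,X)[0])[0]) for c,q in((a,B[0]),(b,B[1]))]
    r=f3(o,X);print(n,r.x.round(4),r.fun.round(2))
E
```

```text
clock: 26.47
position: [0.484, 0.0094, 0.2995]
tool_rot: [[-0.834, 0.01, 0.551], [-0.551, 0.002, -0.835], [-0.009, -1.0, 0.004]]
contact_force: [1.1, -0.7, -0.3]
opening: 0.0941
pos [0.484  0.0094 0.2995] yaw -56.57 j7 -61.6 t 26.47 F [ 1.1 -0.7 -0.3] op 0.0941
tool xyz [-0.1993  0.1843 -0.0011] tilt [ 0.0092  1.     -0.0036]
[(array([409.1, 224.9]), np.int32(288)), (array([283.9, 233. ]), np.int32(363)), (array([365. , 243.5]), np.int32(382))]
[(array([302. , 148.4]), np.int32(179)), (array([248. , 180.4]), np.int32(337)), (array([253.8, 260.7]), np.int32(434))]
B [0.6523 0.1214 0.1294] [ 0.1   0.08  0.15 -0.09]
closed [ 0.6615 -0.1314  0.1255] [ 0.55  0.81  1.03 -0.36]
A [0.4688 0.2631 0.0155] [ 0.09  0.08  0.1  -0.  ]
```

View pics/s8a.png

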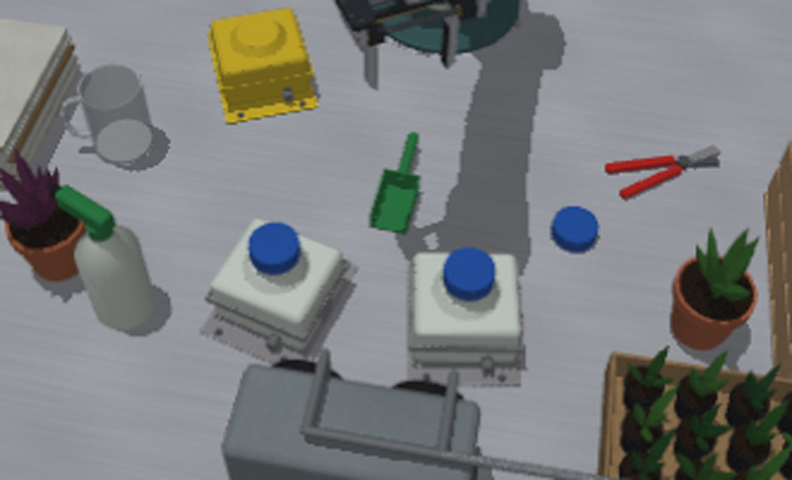

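View pics/s8b.png

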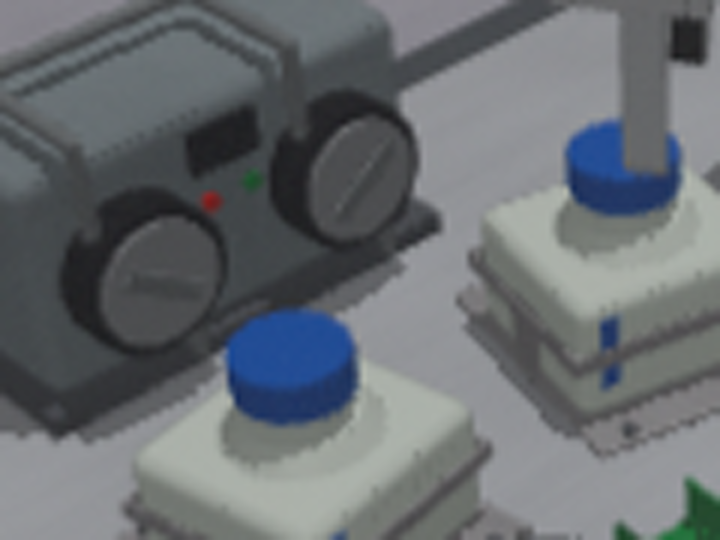

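```bash
python3 - <<'E'
from h import *
a=cam("scene");b=cam("side")
def f3(o,x0):
    f=lambda p:np.concatenate([hullc(c,cyl(p[0],p[1],p[2]-.013,p[2]+.013,.0335))-px for c,px in o])
    return least_squares(f,x0,diff_step=1e-3).x.round(4)
print("closed(unoccluded)",f3([(a,(283.9,233.0)),(b,(303.4,147.4))],(.66,-.13,.126)))
for L in("plant_1_mid","jug_mid","scoop_mid","secateurs_mid","sprayer_mid"):
    print(L,[np.round(cut_out(n,L)[0]["centre"],1) for n in("scene","side")])
print(sense()["clock"])
E
```

```text
closed(unoccluded) [ 0.6609 -0.1328  0.1281]
plant_1_mid [array([465.5, 253.6]), array([170. , 258.2])]
jug_mid [array([215.5, 175.9]), array([407.5, 152.5])]
scoop_mid [array([334. , 213.8]), array([320.3, 213.2])]
secateurs_mid [array([444.2, 195.6]), array([247.9, 328. ])]
sprayer_mid [array([211.3, 240. ]), array([336.2, 127.3])]
27.1667
```

```bash
python3 -c "
from cell import job_done;print(job_done())"
```

```text
the job is handed in; nothing more can be done
None
```

The open tank is closed: the lid that lay nearest it (B) is screwed fully home, let go and level. I handed the job in at about 27 s of the 72 s allowed.

- **Wrong lid (A, on the closed-tank side):** I tried this one first. It took the thread but stopped about 3.5 mm above home, and stayed there when I backed off, levelled, recentred and turned again. I unscrewed it and laid it flat on the bench at about (0.469, 0.263).
- **Right lid (B):** It ran down about 9.9 mm at low torque. It then held its height over 32° more turning while the torque rose to 1.35 N m. From the gripper height, its middle is at about 125.5 mm; home is 126 mm.

**Last checks:**
- **Lid height by camera:** The fixed cameras gave lid B 129.4 mm before correction. The same fit read lids of known height 2.1 to 2.5 mm too high, so it is about 127 mm corrected. That is 1 to 1.5 mm above the gripper's figure, roughly the camera error, and clearly below the wrong lid's stop at about 130 mm.
- **Surroundings:** The plant beside the tank, the jug, scoop, secateurs and sprayer all show within about 3 pixels of where they started. The purple plant I checked only by eye in the last picture, where it stands upright.
- **Robot:** The gripper was open, clear of everything and reading no force.

I did not probe the lid's top by touch.

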